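# Fetch the drill bit box from behind the can and the jar

### The job

The green drill bit box at the back of the dark steel bay is needed for the job: first stand the can and the jar that are in front of it upright in the larger side tray, then lay the bit box flat in the middle of the smaller square job tray, squared up with its sides. Then put the can and the jar back upright in the bay, each on the very spot where it stood at the start. Do not tip the can or the jar over, and do not disturb the red-lidded tin and the yellow tape measure that stand about.

Things in the scene. Friction and masses are not known exactly. Their poses are not given: they have to be found in the camera images.
- bay: Fixed dark sheet-steel holder, open above, 150 (its x) by 134 mm (its y). Origin: centre of underside, z up, +x to its back. Floor and walls 3 mm thick; back and sides 34 mm high, front lip 12 mm. The bit box lies at the back, 29 mm off the back wall; the can and the jar, either on the left, stand upright side by side 12 mm in front of it, 11 mm between them (56 mm between centres, along y).
- side_tray: Fixed shallow tray of grey painted sheet metal, the larger one, rectangular: 120 mm (its x) by 180 mm (its y). Origin: centre of its underside, z up. Floor 3 mm thick, walls 3 mm thick and 12 mm high all round.
- job_tray: Fixed shallow tray of grey painted sheet metal, the smaller one, square: 130 by 130 mm. Origin: centre of its underside, z up. Floor 3 mm thick, walls 3 mm thick and 12 mm high all round.
- bit_box: Loose closed green drill bit box, 46 mm (its x) by 76 mm (its y), 26 mm high, 0.18 to 0.33 kg. Origin: centre of its underside, z up. It lies with its x along the bay's x. Grasp it across its 46 mm, which the can and the jar prevent while they stand in front of it.
- can: Loose plain round metal can, 46 mm diameter, 108 mm tall, straight-sided, flat top with a small dark plug, 0.18 to 0.33 kg. Origin: centre of its underside, z up along its axis.
- jar: Loose round white jar with a black screw cap as wide as the jar, 44 mm diameter, 92 mm tall, shorter than the can, 0.14 to 0.26 kg. Origin: centre of its underside, z up along its axis.
- rivet_tin: Loose bystander: round tin with a red lid, 85 mm diameter, 54 mm high. Origin: centre of its underside. Leave it alone.
- tape_measure: Loose bystander: yellow tape measure standing on edge, 35 x 83 x 66 mm. Origin: centre of its underside. Leave it alone.
Not all that is in view belongs to the job. What is shaped like the can but turquoise is not meant.

How it is judged:
By the outcome, as a careful person would: the job done as asked, in the order asked, and still so for the second after the job is handed in, with the robot touching nothing.
It also fails if it takes over 122 s, if anything falls off the work surface, if the arm or the gripper's body presses on something with over 40 N, if the wrist force passes 120 N, or if a joint passes its speed limit or range.

### The arm

A 6-joint arm with a two-finger parallel gripper is mounted at the origin on the work surface; the furniture and walls round the work are solid. World frame = base frame: x ahead of the robot, y to its left, z up, the work surface at z = 0. Lengths are in m, angles in rad, forces in N, time in s.
With the tool pointing down it reaches from about 0.3 to 0.875 m from the base axis. Payload 6.4 kg.
Tool frame: the origin (TCP) lies on the centre line of the jaws, within the pads' length; the fingertips stand 22 mm ahead of it and the grasp point (between the pads) lies 3 mm ahead of it; z points along the fingers, y is the line along which they close (so a half turn about z gives the same grasp; the last joint's range is limited). The gripper opens to 85 mm and grips with 20 to 120 N. Pads are 22 mm wide; open, the fingers measure 114 mm over their backs; the gripper's body (76 mm by 85 mm) begins 54 mm behind the grasp point. The pads swing forward as they close: fully open they stand 13 mm farther back than shut.
Start: joints at [-1.475, 0.181, 1.607, -0, 1.354, -0.206], TCP at [0.171, -0.549, 0.253] pointing down, gripper open.
Joint ranges: [-2.99, 2.99], [-0.89, 2.07], [0.3, 2.58], [-1.14, 4.28], [0, 2.63], [-3.12, 3.12]. Speed limits (rad/s): [2.57, 2.57, 3.01, 3.14, 3.14, 3.14].

### API

Orientations are given as a unit quaternion [w, x, y, z].
In Python, from bench import ctrl gives the robot as it stands. The module is installed in compiled form; this text tells all that it offers.
- The arm moves only by the tool servo_tool, never from a script. Its argument "commands" is a list of rows, each a list of 3 entries, a list of its own where there are three numbers: the shift along the tool's x, y, z in mm, then the turn about the tool's z in rad, then the finger opening in mm, from 0 to 85.4. In form: [[[dx, dy, dz], turn, jaw], ...]. A call has 1 to 20 rows; each row shifts and turns the commanded pose from where the row before left it, along the tool's axes as they then stand; what a row does not reach is not made up. A row lasts 1/8 s, in which the tool goes at most 62.5 mm and 10.7 degrees, less where a joint would pass 70% of its speed; a pose out of reach is approached as far as the arm can. A call with a gripper value outside its range is refused whole. The fingers move at their own pace and stop on an object; the grip force is fixed at half the most. Time passes only in rows, so rows that do not move let the fingers close. It gives the time, the measured TCP pose, the force, the opening and the grip force at its end, in the units of the state.
- ctrl.get_obs(): the state, without advancing time (a new reading comes with each control period).
- ctrl.camera(name): name is "scene" or "top"; returns a dict with "color" (420x560x3 uint8, red, green, blue), "z_map" (420x560 float32, m along the optical axis (not along the pixel's ray), 0 where there is no reading), "fx", "fy", "cx", "cy" (pixels), "R" (3x3) and "t" (3): a world point X has camera coordinates R X + t. Camera axes: x right, y down, z forward; pixel columns grow to the right and rows downward; lengths in m; the calibration is good to about 2 mm. A picture is of the moment at which its call begins.
- ctrl.hand_in(): hands the job in; it is judged then, once.
The state is a dict: "time_s": time; "q": joint angles; "dq": joint speeds; "joint_efforts": joint torques, N m; "eef_pos": TCP position; "eef_rot": TCP orientation; "wrist_force": force on the tool from outside, world axes, zero at the start; "torque": the same for the moment, N m; "opening": opening from 0.0 (shut) to 1.0 (fully open); "grasp_force": force on a finger pad.
Only numpy, scipy, OpenCV 4.12 (cv2) and the standard library are available. Lean on these libraries where they do the work, as an engineer would, in place of code of your own. Each camera call takes 0.05 s, during which the arm holds its last target. There are 200 camera calls.

## Working session

There is one attempt and no reset: what is moved stays moved. The work goes in short steps, Python scripts to look and compute and a tool call to move; the robot and the scene stay as the last step left them, time stands still between calls to the robot, and variables do not carry over. Pictures are saved under pics/ and viewed, at most 14 in all, crops included, and the job is handed in when it is done.

Besides the shell and the picture viewer there is one more tool, called after ">>>" as name(argument=value, ...), one argument or row to a line, values as JSON. servo_tool: Moves the arm, as the interface text tells. Its arguments: {"type":"object","properties":{"commands":{"type":"array"}},"required":["commands"]}

```bash
mkdir -p pics
cat > h.py <<'E'
import numpy as np, cv2
from bench import ctrl
def grab(name):
    c=ctrl.camera(name); return c
def pts(c):
    z=c["z_map"].astype(float); v,u=np.mgrid[:z.shape[0],:z.shape[1]]
    P=np.stack([(u-c["cx"])/c["fx"]*z,(v-c["cy"])/c["fy"]*z,z],-1)
    W=(P-np.array(c["t"]))@np.array(c["R"])   # R^T (p-t)
    W[z==0]=np.nan; return W
def ray(c,u,v,h):
    R=np.array(c["R"]);o=-R.T@np.array(c["t"])
    d=R.T@np.array([(u-c["cx"])/c["fx"],(v-c["cy"])/c["fy"],1]); return o+d*(h-o[2])/d[2]
E
python3 - <<'E'
from h import *
import pickle
o=ctrl.get_obs(); print({k:np.round(v,3).tolist() for k,v in o.items()})
D={}
for n in("scene","top"):
    c=grab(n);D[n]=c;cv2.imwrite(f"pics/{n}0.png",c["color"][...,::-1])
    R=np.array(c["R"]);print(n,-R.T@np.array(c["t"]),R.round(3).tolist(),c["fx"])
pickle.dump(D,open("d0.pkl","wb"))
E
```

```text
{'time_s': 0.0, 'q': [-1.475, 0.182, 1.608, 0.0, 1.354, -0.206], 'dq': [0.0, 0.001, 0.001, -0.001, -0.002, -0.0], 'joint_efforts': [-0.001, -44.488, -35.133, -0.0, 0.009, -0.0], 'eef_pos': [0.171, -0.548, 0.252], 'eef_rot': [-0.001, 0.989, 0.15, 0.0], 'wrist_force': [0.059, -0.392, -0.397], 'torque': [0.002, 0.012, -0.04], 'grasp_force': 0.0, 'opening': 1.0}
scene [-0.09761848  0.73353248  0.64735077] [[-0.701, -0.713, 0.006], [-0.405, 0.391, -0.827], [0.587, -0.582, -0.563]] 419.7650865246399
top [0.47774301 0.11326133 1.4606937 ] [[-0.015, -1.0, 0.004], [-0.998, 0.015, -0.057], [0.057, -0.005, -0.998]] 516.0967099811471
```

View pics/scene0.png

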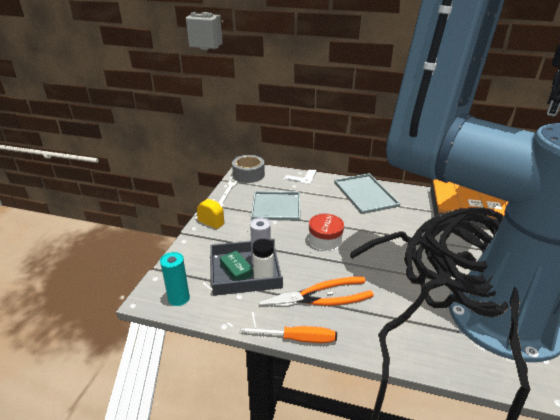

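View pics/top0.png

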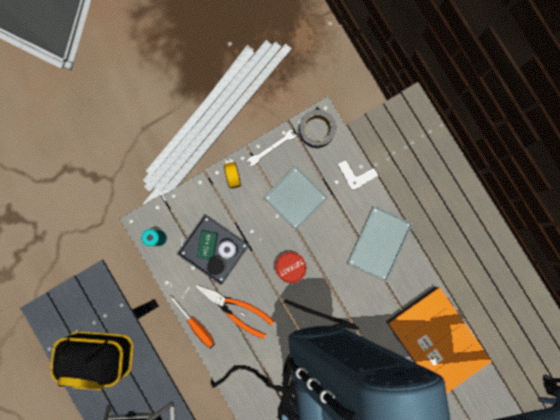

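The scene view shows the bay at about (245,265) holding the green box, the white/black jar at (263,258) and the grey can at (260,235). The teal can at (175,278) is a decoy. In the top view the bay is at (213,248), the can at (227,249), the jar at (216,265), the job tray at (295,198), the side tray at (380,243), the tin at (290,266) and the tape at (233,175).

```bash
cat > m1.py <<'E'
from h import *
import pickle
D=pickle.load(open("d0.pkl","rb"));c=D["top"];W=pts(c)
s=D["scene"];Ws=pts(s)
for n,w in(("top",W),("scene",Ws)):
    print(n,"table z",np.nanmedian(w[...,2][abs(w[...,2])<.02]))
hsv=cv2.cvtColor(c["color"],cv2.COLOR_RGB2HSV);hs=cv2.cvtColor(s["color"],cv2.COLOR_RGB2HSV)
def comp(m,seed):
    m=cv2.morphologyEx(m.astype(np.uint8),cv2.MORPH_CLOSE,np.ones((3,3)))
    n,l=cv2.connectedComponents(m); return l==l[seed[1],seed[0]]
def rect(c,m,h,name):
    k=max(cv2.findContours(m.astype(np.uint8),0,2)[0],key=cv2.contourArea)
    P=np.array([ray(c,*p,h)[:2] for p in k[:,0]])
    r=cv2.minAreaRect((P*1000).astype(np.float32));print(name,np.round(r[0],1),np.round(r[1],1),round(r[2],2));return r
print("hsv side",hsv[243,375],"job",hsv[198,295],"bay",hsv[225,207],"table",hsv[300,340],hsv[230,330])
# trays by blue-ish hue
R=c["color"].astype(int)
tray=(R[...,2]-R[...,0]>6)&(hsv[...,2]>90)
for nm,sd in(("side",(375,243)),("job",(295,198))):
    m=comp(tray,sd);print(m.sum());rect(c,m,.003,nm)
bay=comp(hsv[...,2]<85,(207,225));print(bay.sum());rect(c,bay,.034,"bay")
g=comp((R[...,1]-R[...,0]>20)&(R[...,1]-R[...,2]>8),(204,250));print(g.sum());rect(c,g,.029,"box top")
Rs=s["color"].astype(int)
g=comp((Rs[...,1]-Rs[...,0]>20)&(Rs[...,1]-Rs[...,2]>8),(232,270));print(g.sum());rect(s,g,.029,"box scene")
# cylinders by height
for nm,w in(("top",W),("scene",Ws)):
    for a,b in((.103,.118),(.088,.1)):
        m=((w[...,2]>a)&(w[...,2]<b)&(w[...,0]>.3)&(w[...,1]>0)).astype(np.uint8)
        n,l,st,ce=cv2.connectedComponentsWithStats(m)
        for i in range(1,n):
            if st[i,4]>15:
                p=w[l==i];(x,y),r=cv2.minEnclosingCircle((p[:,:2]*1000).astype(np.float32));print(nm,a,st[i],np.round([x,y,r],1),np.median(p[:,2]).round(4))
cv2.imwrite("pics/z.png",cv2.hconcat([cv2.resize(c["color"][150:300,130:330,::-1],None,fx=2.4,fy=2.4,interpolation=0)[:,:400],cv2.resize(s["color"][200:300,200:300,::-1],None,fx=3.6,fy=3.6,interpolation=0)]))
E
python3 m1.py
```

```text
top table z 0.001090140812076744
scene table z 0.0008722755906902292
hsv side [ 90  17 168] job [ 81  28 171] bay [109  29  96] table [ 16  43 143] [ 24  23 158]
2687
side [ 475.1 -177. ] [120.9 180.9] 64.21
2040
job [608.7  58.9] [130.5 128.9] 44.09
171053
bay [584.8 114.3] [1554.4 1165.9] 89.26
437
box top [477.9 307.5] [46.  74.5] 79.22
620
box scene [469.4 314.4] [52.6 94.7] 79.43
top 0.103 [141 229  18  18 212] [498.6 447.7  23.3] 0.1074
top 0.103 [218 241  17  18 237] [464.7 245.9  22.8] 0.1099
top 0.088 [206 259  17  16 211] [420.3 279.   21.9] 0.0951
scene 0.103 [  0  65 109  15 356] [1954.8  139.3  289.4] 0.1102
scene 0.103 [250 217  21  16 254] [465.  243.6  24.9] 0.1097
scene 0.103 [160 252  24  17 315] [499.3 446.6  23.9] 0.1067
scene 0.088 [  0  69 109  13 284] [1955.5  139.9  286.5] 0.0939
scene 0.088 [250 229  23  25 359] [438.7 274.9  41.4] 0.0953
scene 0.088 [161 262  23  13 105] [495.9 449.1  21.5] 0.094
```

View pics/z.png

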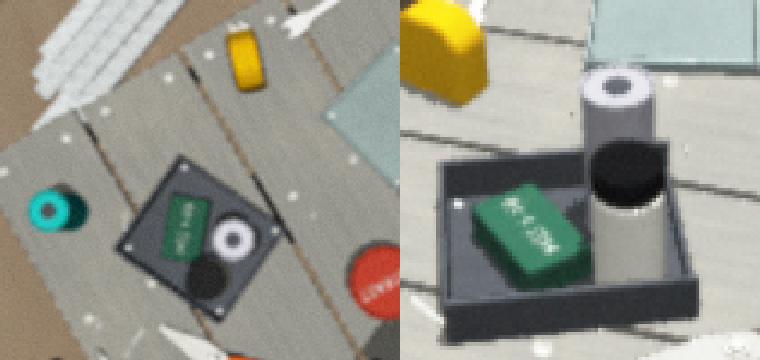

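The crop shows the bit box lying about 26° askew in the bay; the can and jar stand side by side in front of it. I start by moving above the can.

>>> servo_tool(
  commands=[
    [[25.8,-33.5,0],0,75],
    [[25.8,-33.5,0],0,75],
    [[25.8,-33.5,0],0,75],
    [[25.8,-33.5,0],0,75],
    [[25.8,-33.5,0],0,75],
    [[25.8,-33.5,0],0,75],
    [[25.8,-33.5,0],0,75],
    [[25.8,-33.5,0],0,75],
    [[25.8,-33.5,0],0,75],
    [[25.8,-33.5,0],0,75],
    [[25.8,-33.5,0],0,75],
    [[25.8,-33.5,0],0,75],
    [[25.8,-33.5,0],0,75],
    [[25.8,-33.5,0],0,75],
    [[25.8,-33.5,0],0,75],
    [[25.8,-33.5,0],0,75],
    [[25.8,-33.5,0],0,75],
    [[25.8,-33.5,0],0,75],
    [[25.8,-33.5,0],0,75],
    [[25.8,-33.5,0],0,75],
  ],
)

```text
time_s: 2.6
eef_pos: [0.4645, 0.2455, 0.2529]
eef_rot: [0.0, 0.989, 0.15, -0.0]
wrist_force: [-0.1, -1.4, 0.4]
opening: 0.879
grasp_force: 0.0
```

>>> servo_tool(
  commands=[
    [[0,0,0],-0.16,75],
    [[0,0,0],-0.16,75],
    [[0,0,0],-0.16,75],
    [[0,0,0],-0.16,75],
    [[0,0,0],-0.16,75],
    [[0,0,0],-0.16,75],
    [[0,0,0],-0.16,75],
    [[0,0,0],-0.16,75],
    [[0,0,0],-0.16,75],
    [[0,0,0],-0.16,75],
    [[0,0,0],-0.16,75],
    [[0,0,0],-0.16,75],
    [[0,0,0],-0.16,75],
    [[0,0,0],-0.12,75],
    [[0,0,0],0,75],
  ],
)

```text
time_s: 4.47
eef_pos: [0.4642, 0.244, 0.2529]
eef_rot: [-0.0, 0.315, 0.949, -0.0]
wrist_force: [-0.0, -0.2, -0.4]
opening: 0.875
grasp_force: 0.0
```

```bash
cat >> h.py <<'E'
from scipy.spatial.transform import Rotation as Ro
def delta(x,y,z,ydeg):
    o=ctrl.get_obs();q=o["eef_rot"];R=Ro.from_quat([q[1],q[2],q[3],q[0]]).as_matrix()
    d=R.T@(np.array([x,y,z])-np.array(o["eef_pos"])*1000)
    yy=np.degrees(np.arctan2(R[1,1],R[0,1]));t=(ydeg-yy+90)%180-90
    # shift in tool axes now / after the turn, turn in rad
    R2=R@Ro.from_euler("z",-np.radians(t)).as_matrix();d2=R2.T@R@d
    print("t",round(o["time_s"],2),"pos",np.round(np.array(o["eef_pos"])*1000,1),"yaw",yy.round(2),"| now",d.round(1),"| after",d2.round(1),"turn",-np.radians(t).round(3),"f",np.round(o["wrist_force"],1),"op",round(o["opening"]*85.4,1),"gf",o["grasp_force"],"tilt",R[:,2].round(3))
E
python3 - <<'E'
from h import *
import pickle
delta(465,245,81,53.3)
D=pickle.load(open("d0.pkl","rb"));c=D["top"]
v=cv2.cvtColor(c["color"],cv2.COLOR_RGB2HSV)
R=c["color"].astype(int)
m=((v[...,2]<118)&(R[...,2]>=R[...,0]))[205:290,170:255]
m=cv2.morphologyEx(m.astype(np.uint8),cv2.MORPH_OPEN,np.ones((3,3)))
k=max(cv2.findContours(m,0,2)[0],key=cv2.contourArea)
P=np.array([ray(c,p[0]+170,p[1]+205,.02)[:2]*1000 for p in k[:,0]],np.float32)
r=cv2.minAreaRect(P);print(r)
a=np.radians(53.3);X=np.array([np.cos(a),np.sin(a)]);Y=np.array([-X[1],X[0]])
for n,p in(("can",(464.7,245.9)),("jar",(420.3,279)),("box",(477.9,307.5))):
    d=np.array(p)-r[0];print(n,d@X,d@Y)
E
```

```text
t 4.47 pos [464.2 244.  252.9] yaw 53.28 | now [-1.000e-01  1.400e+00  1.719e+02] | after [-1.000e-01  1.400e+00  1.719e+02] turn -0.0 f [-0.  -0.2 -0.4] op 74.8 gf 0.0 tilt [-0.001 -0.    -1.   ]
((466.1125793457031, 291.751220703125), (153.37557983398438, 138.71246337890625), 54.945858001708984)
can -37.60658495770101 -26.269270796765582
jar -37.60236765894589 29.110960172546825
box 19.6714466677911 -0.03900024709102276
```

>>> servo_tool(
  commands=[
    [[0,1.4,30],0,75],
    [[0,0,30],0,75],
    [[0,0,30],0,75],
    [[0,0,30],0,75],
    [[0,0,30],0,75],
    [[0,0,15],0,75],
    [[0,0,7],0,75],
    [[0,0,0],0,60],
    [[0,0,0],0,52],
    [[0,0,0],0,49],
    [[0,0,0],0,46],
    [[0,0,0],0,42],
    [[0,0,0],0,40],
    [[0,0,0],0,40],
  ],
)

```text
time_s: 6.22
eef_pos: [0.4656, 0.245, 0.0821]
eef_rot: [0.0, 0.314, 0.949, -0.0]
wrist_force: [-2.8, -2.6, 6.4]
opening: 0.528
grasp_force: 60.5
```

```bash
python3 -c "
from h import *
delta(465,245,81,53.3)"
```

```text
t 6.22 pos [465.6 245.   82.1] yaw 53.35 | now [ 0.5 -0.3  1.1] | after [ 0.5 -0.3  1.1] turn 0.001 f [-2.8 -2.6  6.4] op 45.1 gf 60.54155766963959 tilt [ 0. -0. -1.]
```

>>> servo_tool(
  commands=[
    [[0,0,-5],0,40],
    [[0,0,-15],0,40],
    [[0,0,-30],0,40],
    [[0,0,-30],0,40],
    [[0,0,-30],0,40],
    [[0,0,-20],0,40],
    [[0,0,-10],0,40],
  ],
)

```text
time_s: 7.1
eef_pos: [0.4658, 0.2454, 0.2233]
eef_rot: [0.001, 0.314, 0.949, 0.001]
wrist_force: [-0.8, -0.1, -2.5]
opening: 0.524
grasp_force: 61.8
```

>>> servo_tool(
  commands=[
    [[-6,-6.4,0],0,40],
    [[-15,-16,0],0,40],
    [[-25,-26.7,0],0,40],
    [[-25,-26.7,0],0,40],
    [[-25,-26.7,0],0,40],
    [[-25,-26.7,0],0,40],
    [[-25,-26.7,0],0,40],
    [[-25,-26.7,0],0,40],
    [[-25,-26.7,0],0,40],
    [[-25,-26.7,0],0,40],
    [[-25,-26.7,0],0,40],
    [[-25,-26.7,0],0,40],
    [[-18,-19.2,0],0,40],
    [[-9,-9.6,0],0,40],
    [[-5.7,-6.2,0],0,40],
    [[0,0,0],0,40],
    [[0,0,0],0,40],
  ],
)

```text
time_s: 9.22
eef_pos: [0.5152, -0.1955, 0.2212]
eef_rot: [-0.0, 0.314, 0.949, 0.0]
wrist_force: [0.0, 0.2, -3.2]
opening: 0.527
grasp_force: 61.9
```

Run:
```python
from h import *
delta(515.6,-196.6,83,53.3)
c=grab("scene");cv2.imwrite("pics/s1.png",c["color"][100:330,150:450,::-1].repeat(2,0).repeat(2,1))
```

```text
t 9.22 pos [ 515.2 -195.5  221.2] yaw 53.39 | now [ -1.1  -0.7 138.2] | after [ -1.1  -0.7 138.2] turn 0.002 f [ 0.   0.2 -3.2] op 45.0 gf 61.912254095077515 tilt [-0.  0. -1.]
```

View pics/s1.png

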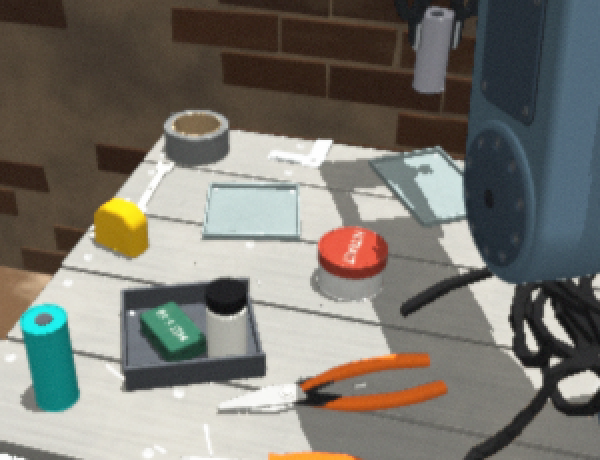

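The can hangs upright in the gripper at crop position (433,50); everything else is undisturbed. Lowering it into the side tray.

>>> servo_tool(
  commands=[
    [[0,0,10],0,40],
    [[0,0,25],0,40],
    [[0,0,30],0,40],
    [[0,0,30],0,40],
    [[0,0,20],0,40],
    [[0,0,12],0,40],
    [[0,0,6],0,40],
    [[0,0,3],0,40],
    [[0,0,1],0,40],
    [[0,0,0],0,40],
  ],
)

```text
time_s: 10.52
eef_pos: [0.5156, -0.1966, 0.0848]
eef_rot: [0.0, 0.314, 0.949, -0.0]
wrist_force: [0.1, -0.2, -2.2]
opening: 0.528
grasp_force: 61.9
```

>>> servo_tool(
  commands=[
    [[0,0,1],0,40],
    [[0,0,0],0,40],
  ],
)

```text
time_s: 10.78
eef_pos: [0.5153, -0.1964, 0.0834]
eef_rot: [0.0, 0.314, 0.949, -0.0]
wrist_force: [0.3, 1.2, -2.8]
opening: 0.522
grasp_force: 61.9
```

>>> servo_tool(
  commands=[
    [[0,0,1],0,40],
    [[0,0,0],0,40],
  ],
)

```text
time_s: 11.02
eef_pos: [0.5152, -0.1963, 0.0822]
eef_rot: [-0.0, 0.314, 0.949, 0.0]
wrist_force: [-0.5, -0.0, -3.1]
opening: 0.522
grasp_force: 61.9
```

>>> servo_tool(
  commands=[
    [[0,0,0.5],0,40],
    [[0,0,0],0,40],
  ],
)

```text
time_s: 11.28
eef_pos: [0.5153, -0.1964, 0.0821]
eef_rot: [0.0, 0.314, 0.949, -0.0]
wrist_force: [-0.7, 0.5, 1.0]
opening: 0.524
grasp_force: 61.9
```

>>> servo_tool(
  commands=[
    [[0,0,0],0,47],
    [[0,0,0],0,52],
    [[0,0,0],0,65],
    [[0,0,0],0,75],
    [[0,0,-10],0,75],
    [[0,0,-25],0,75],
    [[0,0,-35],0,75],
    [[0,0,-35],0,75],
    [[0,0,-35],0,75],
  ],
)

```text
time_s: 12.4
eef_pos: [0.5153, -0.1964, 0.2238]
eef_rot: [0.0, 0.314, 0.949, -0.0]
wrist_force: [-0.1, -0.1, 1.1]
opening: 0.875
grasp_force: 0.0
```

Run:
```python
from h import *
delta(419.8,278.5,222,53.3)
```

```text
t 12.4 pos [ 515.3 -196.4  223.8] yaw 53.34 | now [360.1 323.9   1.5] | after [360.3 323.7   1.5] turn 0.001 f [-0.1 -0.1  1.1] op 74.7 gf 0.0 tilt [ 0.001 -0.    -1.   ]
```

>>> servo_tool(
  commands=[
    [[20,18,0],0,75],
    [[35,31.5,0],0,75],
    [[35,31.5,0],0,75],
    [[35,31.5,0],0,75],
    [[35,31.5,0],0,75],
    [[35,31.5,0],0,75],
    [[35,31.5,0],0,75],
    [[35,31.5,0],0,75],
    [[35,31.5,0],0,75],
    [[35,31.5,0],0,75],
    [[15,13.5,0],0,75],
    [[10,9.5,0],0,75],
    [[0,0,0],0,75],
    [[0,0,0],0,75],
  ],
)

```text
time_s: 14.15
eef_pos: [0.4202, 0.2782, 0.2216]
eef_rot: [-0.0, 0.315, 0.949, -0.0]
wrist_force: [0.0, 0.4, -0.1]
opening: 0.878
grasp_force: 0.0
```

Run:
```python
from h import *
delta(420.3,279,69,53.3)
```

```text
t 14.15 pos [420.2 278.2 221.6] yaw 53.31 | now [  0.4   0.8 152.6] | after [  0.4   0.8 152.6] turn 0.0 f [ 0.   0.4 -0.1] op 75.0 gf 0.0 tilt [-0. -0. -1.]
```

>>> servo_tool(
  commands=[
    [[0.4,0.6,20],0,75],
    [[0,0,30],0,75],
    [[0,0,30],0,75],
    [[0,0,30],0,75],
    [[0,0,25],0,75],
    [[0,0,12],0,75],
    [[0,0,5],0,75],
    [[0,0,0],0,60],
    [[0,0,0],0,52],
    [[0,0,0],0,49],
    [[0,0,0],0,46],
    [[0,0,0],0,43],
    [[0,0,0],0,40],
    [[0,0,0],0,38],
    [[0,0,0],0,38],
  ],
)

```text
time_s: 16.02
eef_pos: [0.4202, 0.2794, 0.0703]
eef_rot: [-0.0, 0.314, 0.949, -0.0]
wrist_force: [-2.7, -3.7, 7.7]
opening: 0.504
grasp_force: 59.7
```

```bash
python3 -c "
from h import *
delta(420.3,279,69,53.3)"
```

```text
t 16.02 pos [420.2 279.4  70.3] yaw 53.35 | now [-0.4 -0.3  1.3] | after [-0.4 -0.3  1.3] turn 0.001 f [-2.7 -3.7  7.7] op 43.0 gf 59.693888425827026 tilt [-0.    -0.001 -1.   ]
```

>>> servo_tool(
  commands=[
    [[0,0,-5],0,38],
    [[0,0,-15],0,38],
    [[0,0,-30],0,38],
    [[0,0,-30],0,38],
    [[0,0,-30],0,38],
    [[0,0,-25],0,38],
    [[0,0,-15],0,38],
  ],
)

```text
time_s: 16.9
eef_pos: [0.4207, 0.2799, 0.2219]
eef_rot: [0.001, 0.314, 0.949, 0.001]
wrist_force: [0.9, 0.4, -2.1]
opening: 0.504
grasp_force: 61.1
```

>>> servo_tool(
  commands=[
    [[-6,-7.5,0],0,38],
    [[-15,-18.8,0],0,38],
    [[-25,-31.4,0],0,38],
    [[-25,-31.4,0],0,38],
    [[-25,-31.4,0],0,38],
    [[-25,-31.4,0],0,38],
    [[-25,-31.4,0],0,38],
    [[-25,-31.4,0],0,38],
    [[-25,-31.4,0],0,38],
    [[-25,-31.4,0],0,38],
    [[-25,-31.4,0],0,38],
    [[-15,-18.8,0],0,38],
    [[-8,-10,0],0,38],
    [[-3.3,-4.2,0],0,38],
    [[0,0,0],0,38],
    [[0,0,0],0,38],
  ],
)

```text
time_s: 18.9
eef_pos: [0.4345, -0.1564, 0.2197]
eef_rot: [-0.0, 0.314, 0.949, 0.0]
wrist_force: [-0.1, -0.7, -2.8]
opening: 0.504
grasp_force: 61.3
```

```bash
python3 -c "
from h import *
delta(434.5,-157.4,70.3,53.3)"
```

```text
t 18.9 pos [ 434.5 -156.4  219.7] yaw 53.4 | now [ -0.6  -0.8 149.4] | after [ -0.6  -0.8 149.4] turn 0.002 f [-0.1 -0.7 -2.8] op 43.1 gf 61.29777431488037 tilt [-0.  0. -1.]
```

>>> servo_tool(
  commands=[
    [[0,0,10],0,38],
    [[0,0,25],0,38],
    [[0,0,30],0,38],
    [[0,0,30],0,38],
    [[0,0,26],0,38],
    [[0,0,15],0,38],
    [[0,0,7],0,38],
    [[0,0,4],0,38],
    [[0,0,1],0,38],
    [[0,0,0],0,38],
  ],
)

```text
time_s: 20.15
eef_pos: [0.435, -0.1575, 0.0724]
eef_rot: [0.001, 0.314, 0.949, -0.0]
wrist_force: [0.5, -0.3, -2.2]
opening: 0.5
grasp_force: 61.3
```

>>> servo_tool(
  commands=[
    [[0,0,0.5],0,38],
    [[0,0,0],0,38],
  ],
)

```text
time_s: 20.4
eef_pos: [0.4347, -0.1573, 0.0715]
eef_rot: [0.0, 0.314, 0.949, -0.0]
wrist_force: [0.5, 0.9, -1.4]
opening: 0.501
grasp_force: 61.3
```

>>> servo_tool(
  commands=[
    [[0,0,0.8],0,38],
    [[0,0,0],0,38],
  ],
)

```text
time_s: 20.65
eef_pos: [0.4345, -0.1572, 0.0705]
eef_rot: [-0.0, 0.314, 0.949, 0.0]
wrist_force: [0.2, 0.2, -1.5]
opening: 0.499
grasp_force: 61.3
```

>>> servo_tool(
  commands=[
    [[0,0,0.5],0,38],
    [[0,0,0],0,38],
  ],
)

```text
time_s: 20.9
eef_pos: [0.4347, -0.1573, 0.0703]
eef_rot: [0.0, 0.314, 0.949, -0.0]
wrist_force: [-1.4, 2.0, 3.7]
opening: 0.507
grasp_force: 61.5
```

Contact; release, rise, then look at the bay.

>>> servo_tool(
  commands=[
    [[0,0,0],0,45],
    [[0,0,0],0,50],
    [[0,0,0],0,63],
    [[0,0,0],0,75],
    [[0,0,-10],0,75],
    [[0,0,-25],0,75],
    [[0,0,-35],0,75],
    [[0,0,-40],0,75],
    [[0,0,-40],0,75],
    [[0,0,0],0,75],
  ],
)

```text
time_s: 22.15
eef_pos: [0.4365, -0.1585, 0.2242]
eef_rot: [0.004, 0.314, 0.949, -0.001]
wrist_force: [0.6, -0.3, -0.6]
opening: 0.878
grasp_force: 0.0
```

```bash
cat > m2.py <<'E'
from h import *
import sys
def comp(m,seed):
    m=cv2.morphologyEx(m.astype(np.uint8),cv2.MORPH_CLOSE,np.ones((3,3)))
    n,l=cv2.connectedComponents(m); return l==l[seed[1],seed[0]]
def meas(n,seed,h=.029):
    c=grab(n);R=c["color"].astype(int)
    m=(R[...,1]-R[...,0]>20)&(R[...,1]-R[...,2]>8)
    if n=="scene": # top face only, by height
        m&=abs(pts(c)[...,2]-h)<.006
    if seed is None:
        _,l,st,ce=cv2.connectedComponentsWithStats(m.astype(np.uint8));m=l==1+np.argmax(st[1:,4])
    else: m=comp(m,seed)
    k=max(cv2.findContours(m.astype(np.uint8),0,2)[0],key=cv2.contourArea)
    P=np.array([ray(c,*p,h)[:2] for p in k[:,0]],np.float32)*1000
    print(n,m.sum(),cv2.minAreaRect(P));return c,m
def cyl(c,w=None):
    W=pts(c)
    for a,b in((.100,.118),(.085,.1)):
        m=((W[...,2]>a)&(W[...,2]<b)&(W[...,0]>.3)&(W[...,0]<.7)).astype(np.uint8)
        n,l,st,ce=cv2.connectedComponentsWithStats(m)
        for i in range(1,n):
            if 60<st[i,4]<900:
                p=W[l==i];(x,y),r=cv2.minEnclosingCircle((p[:,:2]*1000).astype(np.float32));print("cyl",st[i],np.round([x,y,r],1),p[:,:2].mean(0)*1000,np.median(p[:,2]).round(4))
E
python3 - <<'E'
from m2 import *
c,_=meas("top",(204,250));cyl(c)
s,_=meas("scene",None)
cv2.imwrite("pics/t2.png",c["color"][140:320,130:430,::-1].repeat(2,0).repeat(2,1))
delta(478,307.5,222,79.2)
E
```

```text
top 433 ((477.629150390625, 307.4093017578125), (45.64015197753906, 74.08392333984375), 78.31119537353516)
cyl [541 156  19  32 113] [ 657.9 -614.7   47. ] [ 661.84689449 -613.78021983] 0.1083
cyl [385 220  19  17 243] [ 514.6 -195.5   23. ] [ 514.42200938 -195.03948148] 0.11
cyl [141 229  18  18 240] [498.7 448.   23.2] [499.15364355 447.31982533] 0.1067
cyl [537 157  23  36 112] [ 652.2 -615.9   54.7] [ 656.42903578 -616.98312815] 0.0924
cyl [371 254  13  13 100] [ 431.  -149.3   19.8] [ 429.44613437 -149.14886402] 0.0952
scene 496 ((475.17578125, 310.970703125), (47.44621658325195, 80.84912109375), 79.64151763916016)
t 22.25 pos [ 434.6 -157.2  220.4] yaw 53.35 | now [242.6 398.8  -1.9] | after [ 44.4 464.6  -1.9] turn -0.451 f [ 0.5  0.3 -1.1] op 75.4 gf 0.0 tilt [ 0.001 -0.001 -1.   ]
```

View pics/t2.png

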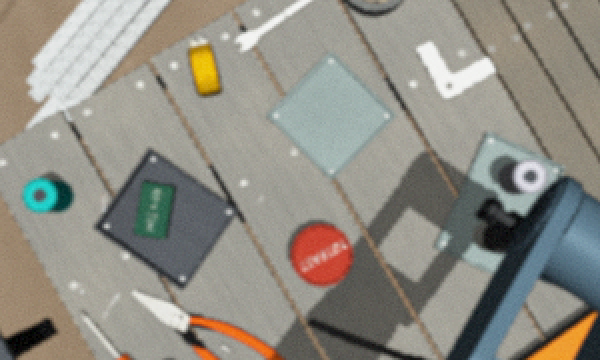

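The top view shows the bay holding only the box (154,209), with the can standing in the side tray at (528,177) and the jar under the gripper. Moving to the box.

>>> servo_tool(
  commands=[
    [[0,0,0],-0.149,60],
    [[0,0,0],-0.149,60],
    [[0,0,0],-0.149,60],
    [[2,20,0],0,60],
    [[4,40,0],0,60],
    [[4,40,0],0,60],
    [[4,40,0],0,60],
    [[4,40,0],0,60],
    [[4,40,0],0,60],
    [[4,40,0],0,60],
    [[4,40,0],0,60],
    [[4,40,0],0,60],
    [[4,40,0],0,60],
    [[4,40,0],0,60],
    [[3,30,0],0,60],
    [[1.4,14.3,0],0,60],
    [[0,0,0],0,60],
    [[0,0,0],0,60],
  ],
)

```text
time_s: 24.5
eef_pos: [0.4778, 0.3063, 0.2195]
eef_rot: [-0.0, 0.097, 0.995, -0.0]
wrist_force: [0.0, -0.7, -0.4]
opening: 0.705
grasp_force: 0.0
```

```bash
python3 -c "
from h import *
delta(477.6,307.4,27,79)"
```

```text
t 24.5 pos [477.8 306.3 219.5] yaw 78.92 | now [  0.2   1.2 192.5] | after [  0.2   1.2 192.5] turn -0.001 f [ 0.  -0.7 -0.4] op 60.2 gf 0.0 tilt [-0.001 -0.001 -1.   ]
```

>>> servo_tool(
  commands=[
    [[0,0.6,15],0,60],
    [[0,0,30],0,60],
    [[0,0,35],0,60],
    [[0,0,35],0,60],
    [[0,0,30],0,60],
    [[0,0,20],0,60],
    [[0,0,12],0,60],
    [[0,0,6],0,60],
    [[0,0,4],0,60],
    [[0,0,0],0,60],
  ],
)

```text
time_s: 25.75
eef_pos: [0.4784, 0.3081, 0.0334]
eef_rot: [0.0, 0.096, 0.995, 0.0]
wrist_force: [0.8, -0.3, -0.6]
opening: 0.703
grasp_force: 0.0
```

>>> servo_tool(
  commands=[
    [[0,0,0],0,56],
    [[0,0,0],0,52],
    [[0,0,0],0,49],
    [[0,0,0],0,46],
    [[0,0,0],0,43],
    [[0,0,0],0,40],
    [[0,0,0],0,40],
    [[0,0,0],0,40],
  ],
)

```text
time_s: 26.75
eef_pos: [0.4783, 0.308, 0.0335]
eef_rot: [0.0, 0.096, 0.995, 0.0]
wrist_force: [-1.0, -0.9, 5.4]
opening: 0.513
grasp_force: 61.1
```

```bash
python3 -c "
from h import *
delta(477.6,307.4,27,79)"
```

```text
t 26.75 pos [478.3 308.   33.5] yaw 78.96 | now [ 0.6 -0.7  6.5] | after [ 0.6 -0.7  6.5] turn -0.001 f [-1.  -0.9  5.4] op 43.8 gf 61.06730818748474 tilt [ 0.  0. -1.]
```

>>> servo_tool(
  commands=[
    [[0,0,-4],0,40],
    [[0,0,-12],0,40],
    [[0,0,-30],0,40],
    [[0,0,-35],0,40],
    [[0,0,-35],0,40],
    [[0,0,-24],0,40],
    [[0,0,-10],0,40],
  ],
)

```text
time_s: 27.62
eef_pos: [0.4788, 0.3083, 0.1851]
eef_rot: [0.001, 0.096, 0.995, 0.001]
wrist_force: [-0.6, 0.2, -2.2]
opening: 0.512
grasp_force: 61.6
```

>>> servo_tool(
  commands=[
    [[-8,-10,0],0,40],
    [[-20,-25,0],0,40],
    [[-26,-32.5,0],0,40],
    [[-26,-32.5,0],0,40],
    [[-26,-32.5,0],0,40],
    [[-26,-32.5,0],0,40],
    [[-22,-27.5,0],0,40],
    [[-14,-17.5,0],0,40],
    [[-7.5,-9.6,0],0,40],
    [[0,0,0],0.1,40],
    [[0,0,0],0.15,40],
    [[0,0,0],0.15,40],
    [[0,0,0],0.13,40],
    [[0,0,0],0.08,40],
    [[0,0,0],0,40],
    [[0,0,0],0,40],
  ],
)

```text
time_s: 29.62
eef_pos: [0.608, 0.0592, 0.1828]
eef_rot: [-0.0, 0.39, 0.921, -0.0]
wrist_force: [0.6, -0.5, -2.6]
opening: 0.507
grasp_force: 61.6
```

Run:
```python
from h import *
delta(608.7,58.9,33.5,44.1)
c=grab("scene");cv2.imwrite("pics/s3.png",c["color"][100:300,150:450,::-1].repeat(2,0).repeat(2,1))
```

```text
t 29.62 pos [608.   59.2 182.8] yaw 44.13 | now [ -0.8   0.3 149.3] | after [ -0.8   0.3 149.3] turn 0.001 f [ 0.6 -0.5 -2.6] op 43.3 gf 61.620715856552124 tilt [-0.  0. -1.]
```

View pics/s3.png

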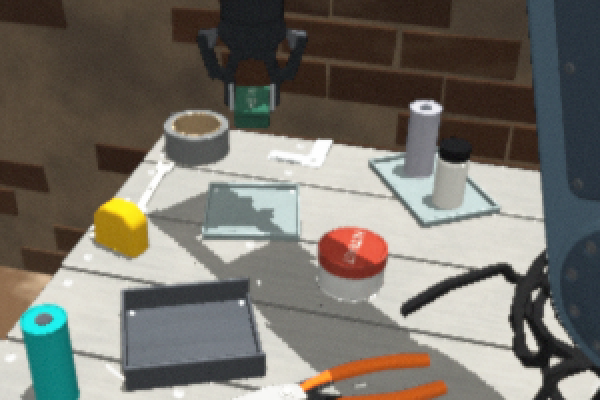

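The box is held level at (252,100) above the job tray, and the can and jar stand upright in the side tray. Lowering.

>>> servo_tool(
  commands=[
    [[-0.6,0,10],0,40],
    [[0,0,25],0,40],
    [[0,0,32],0,40],
    [[0,0,32],0,40],
    [[0,0,24],0,40],
    [[0,0,12],0,40],
    [[0,0,7],0,40],
    [[0,0,4],0,40],
    [[0,0,1.5],0,40],
    [[0,0,0],0,40],
  ],
)

```text
time_s: 30.92
eef_pos: [0.6091, 0.0583, 0.0361]
eef_rot: [0.001, 0.391, 0.921, 0.0]
wrist_force: [0.8, 0.3, -2.6]
opening: 0.511
grasp_force: 61.5
```

>>> servo_tool(
  commands=[
    [[0,0,0.7],0,40],
    [[0,0,0],0,40],
  ],
)

```text
time_s: 31.18
eef_pos: [0.6088, 0.0583, 0.035]
eef_rot: [0.0, 0.391, 0.921, 0.0]
wrist_force: [0.1, 0.4, -2.9]
opening: 0.508
grasp_force: 61.5
```

>>> servo_tool(
  commands=[
    [[0,0,0.7],0,40],
    [[0,0,0],0,40],
  ],
)

```text
time_s: 31.42
eef_pos: [0.6086, 0.0584, 0.0341]
eef_rot: [-0.0, 0.391, 0.921, 0.0]
wrist_force: [0.4, 0.8, -2.6]
opening: 0.512
grasp_force: 61.5
```

>>> servo_tool(
  commands=[
    [[0,0,0.6],0,40],
    [[0,0,0],0,40],
  ],
)

```text
time_s: 31.68
eef_pos: [0.6087, 0.0584, 0.0335]
eef_rot: [0.0, 0.391, 0.921, 0.0]
wrist_force: [-0.1, 0.3, -1.3]
opening: 0.512
grasp_force: 61.6
```

>>> servo_tool(
  commands=[
    [[0,0,0.5],0,40],
    [[0,0,0],0,40],
  ],
)

```text
time_s: 31.92
eef_pos: [0.6087, 0.0584, 0.0335]
eef_rot: [-0.0, 0.391, 0.921, -0.0]
wrist_force: [-3.1, -0.4, 4.8]
opening: 0.51
grasp_force: 62.3
```

>>> servo_tool(
  commands=[
    [[0,0,0],0,46],
    [[0,0,0],0,50],
    [[0,0,0],0,56],
    [[0,0,0],0,62],
    [[0,0,-8],0,62],
    [[0,0,-20],0,62],
    [[0,0,-35],0,62],
    [[0,0,-40],0,75],
    [[0,0,-40],0,75],
    [[0,0,-40],0,75],
    [[0,0,0],-0.16,75],
  ],
)

```text
time_s: 33.3
eef_pos: [0.6113, 0.0582, 0.2227]
eef_rot: [0.005, 0.314, 0.949, 0.001]
wrist_force: [-0.3, -0.1, -0.3]
opening: 0.88
grasp_force: 0.0
```

Run:
```python
from h import *
delta(434.7,-157.2,220,53.3)
```

```text
t 33.3 pos [611.3  58.2 222.7] yaw 53.38 | now [  13.3 -278.3    1.1] | after [  12.9 -278.3    1.1] turn 0.001 f [-0.3 -0.1 -0.3] op 75.1 gf 0.0 tilt [ 0.01  -0.001 -1.   ]
```

>>> servo_tool(
  commands=[
    [[0.5,-16.8,0],0,75],
    [[1.5,-40,0],0,75],
    [[1.5,-40,0],0,75],
    [[1.5,-40,0],0,75],
    [[1.5,-40,0],0,75],
    [[1.5,-40,0],0,75],
    [[1.5,-40,0],0,75],
    [[1.4,-20,0],0,75],
    [[0,0,0],0,75],
    [[0,0,0],0,75],
  ],
)

```text
time_s: 34.55
eef_pos: [0.4338, -0.1564, 0.216]
eef_rot: [-0.0, 0.317, 0.948, 0.0]
wrist_force: [0.3, -0.3, 0.1]
opening: 0.882
grasp_force: 0.0
```

Run:
```python
from m2 import *
delta(434.7,-157.2,69,53.3)
c,b=meas("top",None)
R=c["color"].astype(int);v=R.max(-1)
m=comp((R[...,2]-R[...,0]>4)&(v>70)|b,(272,198))
m=cv2.morphologyEx(m.astype(np.uint8),cv2.MORPH_OPEN,np.ones((3,3)))
k=max(cv2.findContours(m,0,2)[0],key=cv2.contourArea)
for h in(.003,.012):print("tray",m.sum(),cv2.minAreaRect(np.array([ray(c,*p,h)[:2] for p in k[:,0]],np.float32)*1000))
s,_=meas("scene",None)
cv2.imwrite("pics/j.png",cv2.hconcat([c["color"][150:250,240:350,::-1].repeat(3,0).repeat(3,1),s["color"][160:260,220:330,::-1].repeat(3,0).repeat(3,1)]))
```

```text
t 34.55 pos [ 433.8 -156.4  216. ] yaw 53.06 | now [-1.20e+00 -1.00e-01  1.47e+02] | after [-1.20e+00 -1.00e-01  1.47e+02] turn -0.004 f [ 0.3 -0.3  0.1] op 75.3 gf 0.0 tilt [-0.  0. -1.]
top 428 ((609.0277709960938, 57.48895263671875), (46.81279373168945, 77.05087280273438), 47.246822357177734)
tray 2091 ((608.7657470703125, 58.95573425292969), (130.58782958984375, 128.850341796875), 44.09972381591797)
tray 2091 ((607.9569091796875, 59.29103088378906), (129.7815399169922, 128.05482482910156), 44.0997314453125)
scene 263 ((604.8045043945312, 62.17243957519531), (44.77989196777344, 81.62357330322266), 46.01166915893555)
```

View pics/j.png

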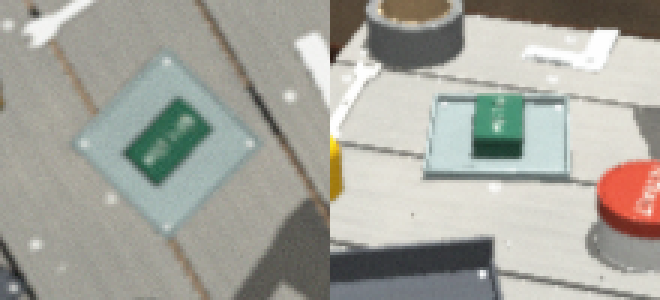

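The box lies flat and centred in the job tray (left view, about (168,140)). I check the squareness more finely with line fits.

Run:
```python
from m2 import *
def ang(P,r):
    # fit a line to each side of the contour, away from the corners
    c0,(w,h),a=r;a=np.radians(a);X=np.array([np.cos(a),np.sin(a)]);Y=np.array([-X[1],X[0]])
    q=np.stack([(P-c0)@X,(P-c0)@Y],1);out=[];off=[]
    for ax,s,L,M in((0,1,w,h),(0,-1,w,h),(1,1,h,w),(1,-1,h,w)):
        k=(s*q[:,ax]>L/2-5)&(abs(q[:,1-ax])<M/2-8)
        vx,vy,x0,y0=cv2.fitLine(q[k].astype(np.float32),cv2.DIST_HUBER,0,.01,.01)[:,0]
        v=np.array([vx,vy]);out.append(np.degrees(np.arctan(-vx/vy if ax==0 else vy/vx)));off.append((x0,y0)[ax])
    ctr=np.array(c0)+X*(off[0]+off[1])/2+Y*(off[2]+off[3])/2
    print("ctr",ctr.round(1),"sizes",off[0]-off[1],off[2]-off[3],"angles",np.round(np.array(out)+r[2],2),"mean",round(r[2]+np.mean(out),2))
for _ in range(3):
    c,b=meas("top",None)
    R=c["color"].astype(int);v=R.max(-1)
    m=comp((R[...,2]-R[...,0]>4)&(v>70)|b,(272,198))
    m=cv2.morphologyEx(m.astype(np.uint8),cv2.MORPH_OPEN,np.ones((3,3)))
    for mm,h in((m,.006),(b.astype(np.uint8),.029)):
        k=max(cv2.findContours(mm,0,1)[0],key=cv2.contourArea)
        P=np.array([ray(c,*p,h)[:2] for p in k[:,0]],np.float32)*1000
        ang(P,cv2.minAreaRect(P))
```

```text
top 425 ((608.2823486328125, 59.137786865234375), (43.38998794555664, 75.0645980834961), 44.237735748291016)
ctr [608.4  59.6] sizes 126.95364 127.585655 angles [45.01 44.09 44.1  45.13] mean 44.58
ctr [608.6  58.3] sizes 42.563225 73.34726 angles [46.2  44.16 47.   43.95] mean 45.33
top 424 ((608.8958740234375, 57.12084197998047), (45.324920654296875, 75.05612182617188), 44.23777389526367)
ctr [608.6  59.5] sizes 127.090256 128.1987 angles [45.16 44.09 44.1  44.39] mean 44.44
ctr [608.6  58.6] sizes 42.95228 72.46663 angles [45.22 44.16 44.06 43.98] mean 44.35
top 424 ((608.9321899414062, 58.442283630371094), (47.304447174072266, 73.1007308959961), 44.05583572387695)
ctr [608.2  59.2] sizes 126.47533 127.57448 angles [44.73 44.25 43.85 43.53] mean 44.09
ctr [608.3  58.2] sizes 42.15779 72.57427 angles [47.12 44.16 44.06 40.78] mean 44.03
```

Centred to about 1 mm and square to within 0.5°. Fetching the jar.

>>> servo_tool(
  commands=[
    [[-0.9,0,15],-0.004,75],
    [[0,0,30],0,75],
    [[0,0,30],0,75],
    [[0,0,30],0,75],
    [[0,0,23],0,75],
    [[0,0,12],0,75],
    [[0,0,5],0,75],
    [[0,0,0],0,60],
    [[0,0,0],0,52],
    [[0,0,0],0,49],
    [[0,0,0],0,46],
    [[0,0,0],0,43],
    [[0,0,0],0,40],
    [[0,0,0],0,38],
    [[0,0,0],0,38],
  ],
)

```text
time_s: 36.67
eef_pos: [0.435, -0.1576, 0.0716]
eef_rot: [0.0, 0.314, 0.949, -0.0]
wrist_force: [-2.3, -0.1, 5.2]
opening: 0.503
grasp_force: 59.9
```

```bash
python3 -c "
from h import *
delta(434.7,-157.3,70.3,53.3)"
```

```text
t 36.67 pos [ 435.  -157.6   71.6] yaw 53.4 | now [0.4 0.1 1.3] | after [0.4 0.1 1.3] turn 0.002 f [-2.3 -0.1  5.2] op 43.0 gf 59.886714220047 tilt [ 0.    -0.001 -1.   ]
```

>>> servo_tool(
  commands=[
    [[0,0,-4],0,38],
    [[0,0,-15],0,38],
    [[0,0,-30],0,38],
    [[0,0,-30],0,38],
    [[0,0,-30],0,38],
    [[0,0,-25],0,38],
    [[0,0,-15],0,38],
  ],
)

```text
time_s: 37.55
eef_pos: [0.4351, -0.1574, 0.222]
eef_rot: [0.001, 0.314, 0.949, -0.0]
wrist_force: [0.1, -0.5, -2.5]
opening: 0.504
grasp_force: 61.1
```

>>> servo_tool(
  commands=[
    [[6,7.5,0],0,38],
    [[15,18.8,0],0,38],
    [[25,31.4,0],0,38],
    [[25,31.4,0],0,38],
    [[25,31.4,0],0,38],
    [[25,31.4,0],0,38],
    [[25,31.4,0],0,38],
    [[25,31.4,0],0,38],
    [[25,31.4,0],0,38],
    [[25,31.4,0],0,38],
    [[25,31.4,0],0,38],
    [[15,18.8,0],0,38],
    [[8,10,0],0,38],
    [[3.3,4.2,0],0,38],
    [[0,0,0],0,38],
    [[0,0,0],0,38],
  ],
)

```text
time_s: 39.55
eef_pos: [0.4201, 0.2789, 0.2199]
eef_rot: [-0.0, 0.314, 0.949, -0.0]
wrist_force: [-0.1, 1.1, -2.0]
opening: 0.501
grasp_force: 61.3
```

```bash
python3 -c "
from h import *
delta(420.2,279.2,71,53.3)"
```

```text
t 39.55 pos [420.1 278.9 219.9] yaw 53.35 | now [1.000e-01 3.000e-01 1.489e+02] | after [1.000e-01 3.000e-01 1.489e+02] turn 0.001 f [-0.1  1.1 -2. ] op 42.8 gf 61.34686231613159 tilt [-0. -0. -1.]
```

>>> servo_tool(
  commands=[
    [[0,0,10],0,38],
    [[0,0,25],0,38],
    [[0,0,30],0,38],
    [[0,0,30],0,38],
    [[0,0,26],0,38],
    [[0,0,15],0,38],
    [[0,0,7],0,38],
    [[0,0,3],0,38],
    [[0,0,0.5],0,38],
    [[0,0,0],0,38],
  ],
)

```text
time_s: 40.8
eef_pos: [0.4205, 0.2798, 0.0742]
eef_rot: [0.001, 0.314, 0.949, 0.0]
wrist_force: [-0.0, 0.6, -1.1]
opening: 0.498
grasp_force: 61.3
```

```bash
python3 -c "
from h import *
delta(420,279.5,71.6,53.3)"
```

```text
t 40.8 pos [420.5 279.8  74.2] yaw 53.4 | now [ 0.2 -0.6  2.6] | after [ 0.2 -0.6  2.6] turn 0.002 f [-0.   0.6 -1.1] op 42.5 gf 61.348925828933716 tilt [ 0.001  0.    -1.   ]
```

>>> servo_tool(
  commands=[
    [[0.2,-0.5,1],0,38],
    [[0,0,0.5],0,38],
    [[0,0,0],0,38],
  ],
)

```text
time_s: 41.18
eef_pos: [0.4195, 0.2793, 0.072]
eef_rot: [0.0, 0.314, 0.949, 0.0]
wrist_force: [0.2, -0.9, -2.2]
opening: 0.501
grasp_force: 61.3
```

>>> servo_tool(
  commands=[
    [[0,0,0.6],0,38],
    [[0,0,0],0,38],
  ],
)

```text
time_s: 41.42
eef_pos: [0.4196, 0.2793, 0.0716]
eef_rot: [0.0, 0.314, 0.949, 0.0]
wrist_force: [-1.8, -0.5, 1.3]
opening: 0.5
grasp_force: 61.3
```

>>> servo_tool(
  commands=[
    [[0,0,0.4],0,38],
    [[0,0,0],0,38],
  ],
)

```text
time_s: 41.68
eef_pos: [0.4197, 0.2794, 0.0716]
eef_rot: [0.0, 0.314, 0.949, -0.0]
wrist_force: [-2.6, -1.7, 5.6]
opening: 0.506
grasp_force: 61.5
```

>>> servo_tool(
  commands=[
    [[0,0,0],0,45],
    [[0,0,0],0,50],
    [[0,0,0],0,63],
    [[0,0,0],0,75],
    [[0,0,-10],0,75],
    [[0,0,-25],0,75],
    [[0,0,-35],0,75],
    [[0,0,-40],0,75],
    [[0,0,-40],0,75],
    [[0,0,0],0,75],
  ],
)

```text
time_s: 42.92
eef_pos: [0.4217, 0.2802, 0.2254]
eef_rot: [0.003, 0.314, 0.949, 0.003]
wrist_force: [-0.2, -0.7, 0.5]
opening: 0.879
grasp_force: 0.0
```

>>> servo_tool(
  commands=[
    [[-20,-18,0],0,75],
    [[-35,-31.5,0],0,75],
    [[-35,-31.5,0],0,75],
    [[-35,-31.5,0],0,75],
    [[-35,-31.5,0],0,75],
    [[-35,-31.5,0],0,75],
    [[-35,-31.5,0],0,75],
    [[-35,-31.5,0],0,75],
    [[-35,-31.5,0],0,75],
    [[-35,-31.5,0],0,75],
    [[-15,-13.5,0],0,75],
    [[-10.7,-9.6,0],0,75],
    [[0,0,0],0,75],
    [[0,0,0],0,75],
  ],
)

```text
time_s: 44.68
eef_pos: [0.5154, -0.195, 0.2208]
eef_rot: [-0.0, 0.313, 0.95, 0.0]
wrist_force: [0.2, 1.1, 0.2]
opening: 0.877
grasp_force: 0.0
```

Run:
```python
from m2 import *
import pickle
delta(515.3,-196.4,82,53.3)
D=pickle.load(open("d0.pkl","rb"))["top"]
cyl(D);print("now");cyl(grab("top"));cyl(grab("top"))
```

```text
t 44.67 pos [ 515.4 -195.   220.8] yaw 53.46 | now [ -0.8  -1.2 138.8] | after [ -0.8  -1.2 138.8] turn 0.003 f [0.2 1.1 0.2] op 74.9 gf 0.0 tilt [-0.     0.001 -1.   ]
cyl [540 156  20  31 118] [ 659.6 -614.4   46.2] [ 663.64105363 -612.79276107] 0.1088
cyl [141 229  18  18 241] [498.6 447.7  23.3] [499.17471549 447.22464128] 0.107
cyl [218 241  17  18 237] [464.7 245.9  22.8] [464.7114951  245.88368831] 0.1099
cyl [538 157  22  35 104] [ 653.8 -619.1   53.4] [ 656.210303   -617.15283382] 0.0918
cyl [206 259  17  16 211] [420.3 279.   21.9] [420.34360222 278.63600637] 0.0951
now
cyl [541 156  19  30 115] [ 660.7 -615.4   44.5] [ 661.1541117  -613.83243532] 0.1095
cyl [386 221  13  16 133] [ 513.  -187.6   20. ] [ 513.04245797 -187.02692434] 0.1099
cyl [141 229  18  18 239] [499.2 447.7  22.7] [499.1444025  447.56493695] 0.1065
cyl [538 157  22  36 109] [ 652.  -617.3   54.7] [ 656.00342709 -617.31477778] 0.0925
cyl [206 259  17  17 207] [419.5 279.1  22. ] [419.67891038 279.2478767 ] 0.0955
cyl [541 156  19  31 120] [ 659.2 -613.4   46.6] [ 661.98528662 -613.89748337] 0.1083
cyl [386 221  13  16 134] [ 513.  -187.5   20. ] [ 512.93625442 -187.24230657] 0.11
cyl [141 229  17  18 239] [500.1 447.7  23.8] [499.29208533 447.62039357] 0.1061
cyl [538 157  22  35 117] [ 653.7 -618.5   53.2] [ 655.29362496 -617.66406474] 0.0921
cyl [206 259  17  17 209] [419.7 279.5  22.2] [419.66559895 279.21786043] 0.0953
```

The jar is within 1 mm of its starting spot. Now the can.

>>> servo_tool(
  commands=[
    [[-0.4,-0.4,15],0.003,75],
    [[0,0,30],0,75],
    [[0,0,30],0,75],
    [[0,0,30],0,75],
    [[0,0,20],0,75],
    [[0,0,9],0,75],
    [[0,0,4],0,75],
    [[0,0,0],0,60],
    [[0,0,0],0,52],
    [[0,0,0],0,49],
    [[0,0,0],0,46],
    [[0,0,0],0,43],
    [[0,0,0],0,40],
    [[0,0,0],0,40],
  ],
)

```text
time_s: 46.52
eef_pos: [0.5161, -0.1973, 0.0837]
eef_rot: [0.001, 0.315, 0.949, -0.0]
wrist_force: [-0.7, 0.1, 5.8]
opening: 0.524
grasp_force: 61.2
```

```bash
python3 -c "
from h import *
delta(515.3,-196.4,82.1,53.3)"
```

```text
t 46.52 pos [ 516.1 -197.3   83.7] yaw 53.23 | now [1.2 0.2 1.6] | after [1.2 0.2 1.6] turn -0.001 f [-0.7  0.1  5.8] op 44.7 gf 61.237038373947144 tilt [ 0.001 -0.001 -1.   ]
```

>>> servo_tool(
  commands=[
    [[0,0,-5],0,40],
    [[0,0,-15],0,40],
    [[0,0,-30],0,40],
    [[0,0,-30],0,40],
    [[0,0,-30],0,40],
    [[0,0,-20],0,40],
    [[0,0,-10],0,40],
  ],
)

```text
time_s: 47.4
eef_pos: [0.516, -0.197, 0.2248]
eef_rot: [0.001, 0.315, 0.949, -0.0]
wrist_force: [-0.1, 0.4, -2.6]
opening: 0.525
grasp_force: 61.7
```

>>> servo_tool(
  commands=[
    [[6,6.4,0],0,40],
    [[15,16,0],0,40],
    [[25,26.7,0],0,40],
    [[25,26.7,0],0,40],
    [[25,26.7,0],0,40],
    [[25,26.7,0],0,40],
    [[25,26.7,0],0,40],
    [[25,26.7,0],0,40],
    [[25,26.7,0],0,40],
    [[25,26.7,0],0,40],
    [[25,26.7,0],0,40],
    [[25,26.7,0],0,40],
    [[18,19.2,0],0,40],
    [[9,9.6,0],0,40],
    [[5.7,6.2,0],0,40],
    [[0,0,0],0,40],
    [[0,0,0],0,40],
  ],
)

```text
time_s: 49.52
eef_pos: [0.4667, 0.2441, 0.2229]
eef_rot: [-0.0, 0.316, 0.949, -0.0]
wrist_force: [-0.7, -0.9, -2.5]
opening: 0.525
grasp_force: 61.9
```

```bash
python3 -c "
from h import *
delta(465.5,245,83,53.3)"
```

```text
t 49.52 pos [466.7 244.1 222.9] yaw 53.18 | now [  1.5   0.  139.9] | after [  1.5   0.  139.9] turn -0.002 f [-0.7 -0.9 -2.5] op 44.8 gf 61.89115762710571 tilt [-0. -0. -1.]
```

>>> servo_tool(
  commands=[
    [[0,0,10],0,40],
    [[0,0,25],0,40],
    [[0,0,30],0,40],
    [[0,0,30],0,40],
    [[0,0,20],0,40],
    [[0,0,12],0,40],
    [[0,0,7],0,40],
    [[0,0,3],0,40],
    [[0,0,0],0,40],
  ],
)

```text
time_s: 50.65
eef_pos: [0.4669, 0.2448, 0.0864]
eef_rot: [0.0, 0.315, 0.949, 0.0]
wrist_force: [-0.0, 0.8, -2.2]
opening: 0.529
grasp_force: 61.9
```

```bash
python3 -c "
from h import *
delta(466.5,244.3,83.7,53.3)"
```

```text
t 50.65 pos [466.9 244.8  86.4] yaw 53.22 | now [ 0.  -0.7  2.7] | after [ 0.  -0.7  2.7] turn -0.001 f [-0.   0.8 -2.2] op 45.1 gf 61.892759799957275 tilt [ 0.001  0.    -1.   ]
```

>>> servo_tool(
  commands=[
    [[0,-0.5,1],0,40],
    [[0,0,0.7],0,40],
    [[0,0,0],0,40],
  ],
)

```text
time_s: 51.02
eef_pos: [0.4663, 0.2444, 0.0844]
eef_rot: [0.0, 0.315, 0.949, 0.0]
wrist_force: [0.7, 1.0, -2.4]
opening: 0.521
grasp_force: 61.9
```

>>> servo_tool(
  commands=[
    [[0,0,0.6],0,40],
    [[0,0,0],0,40],
  ],
)

```text
time_s: 51.28
eef_pos: [0.4664, 0.2444, 0.0838]
eef_rot: [0.0, 0.315, 0.949, 0.0]
wrist_force: [0.7, 0.3, -1.8]
opening: 0.526
grasp_force: 61.9
```

>>> servo_tool(
  commands=[
    [[0,0,0.4],0,40],
    [[0,0,0],0,40],
  ],
)

```text
time_s: 51.52
eef_pos: [0.4664, 0.2444, 0.0837]
eef_rot: [0.0, 0.315, 0.949, 0.0]
wrist_force: [-1.8, -0.3, 3.1]
opening: 0.524
grasp_force: 62.0
```

Contact. Release, rise and withdraw toward the base side.

>>> servo_tool(
  commands=[
    [[0,0,0],0,47],
    [[0,0,0],0,52],
    [[0,0,0],0,65],
    [[0,0,0],0,75],
    [[0,0,-10],0,75],
    [[0,0,-25],0,75],
    [[0,0,-35],0,75],
    [[0,0,-35],0,75],
    [[0,0,-35],0,75],
    [[-20,-20,0],0,75],
    [[-30,-30,0],0,75],
    [[-30,-30,0],0,75],
    [[-30,-30,0],0,75],
    [[-30,-30,0],0,75],
    [[-30,-30,0],0,75],
    [[-20,-20,0],0,75],
    [[0,0,0],0,75],
    [[0,0,0],0,75],
  ],
)

```text
time_s: 53.78
eef_pos: [0.5046, -0.021, 0.2236]
eef_rot: [0.0, 0.315, 0.949, 0.0]
wrist_force: [-0.2, 0.0, -0.1]
opening: 0.879
grasp_force: 0.0
```

Run:
```python
from m2 import *
delta(466,244,220,53.3)
c,_=meas("top",None);cyl(c);cyl(grab("top"))
s=grab("scene")
cv2.imwrite("pics/f.png",cv2.hconcat([c["color"][140:300,130:310,::-1].repeat(2,0).repeat(2,1),s["color"][150:310,150:350,::-1].repeat(2,0).repeat(2,1)]))
```

```text
t 53.77 pos [504.6 -21.  223.6] yaw 53.22 | now [189.6 189.2   3.7] | after [189.3 189.4   3.7] turn -0.001 f [-0.2  0.  -0.1] op 75.1 gf 0.0 tilt [ 0.  0. -1.]
top 361 ((608.3167114257812, 57.893272399902344), (45.34776306152344, 73.10391235351562), 43.94731903076172)
cyl [541 156  19  29 103] [ 661.5 -613.4   43.7] [ 663.75037056 -612.75327055] 0.1097
cyl [141 229  18  18 237] [499.4 447.6  23.1] [499.02593616 447.37736212] 0.107
cyl [218 241  17  18 237] [465.1 246.1  22.7] [465.15224198 245.91643258] 0.1099
cyl [538 157  22  35 123] [ 653.1 -616.4   53.2] [ 656.33898494 -616.96185885] 0.0933
cyl [206 259  17  17 208] [419.4 279.3  22.2] [419.90897831 279.03129087] 0.0954
cyl [541 156  19  31 123] [ 659.4 -613.9   44.9] [ 662.0889252  -613.34061388] 0.1097
cyl [141 229  17  18 238] [499.6 447.9  23. ] [499.24606704 447.43667489] 0.1066
cyl [218 241  17  18 238] [465.1 246.1  22.8] [465.13689275 245.99554621] 0.1099
cyl [538 157  22  35 113] [ 653.3 -617.1   53.3] [ 654.46113229 -617.75006328] 0.0915
cyl [206 259  17  17 213] [420.2 279.6  22.3] [419.7945611  279.12275362] 0.0955
```

View pics/f.png

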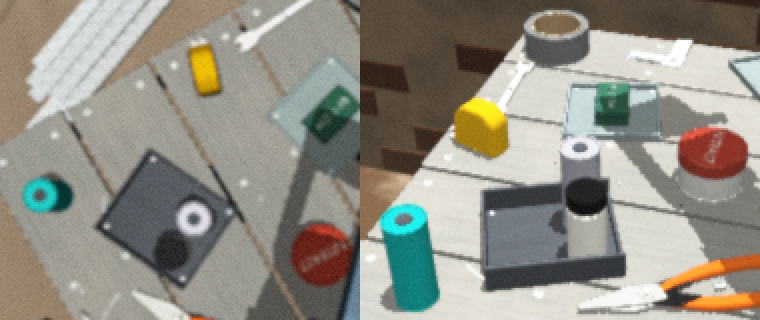

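The can (193,218) and jar (173,250) stand upright in the bay within 1 mm of their starting spots. The box sits square in the job tray at (330,112), and the tin and tape measure have not moved.

```bash
python3 -c "
from bench import ctrl
print(ctrl.hand_in())"
```

```text
the job is handed in; nothing more can be done
None
```

The job is handed in at about 54 s: the bit box lies flat in the job tray, centred to about 1 mm and square to about 0.5°, the can and jar are back upright in the bay within 1 mm of where they started, and the tin and tape measure look unmoved.

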